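Find the slot scraper under the box cover and clear the slotted bed

TASK

A chip of dry clay is stuck in the slot of the aluminium bed. Slide the loose cover of the tool box all the way back against its stop, so that the pockets are open, take the steel scraper out of whichever pocket holds it, put it upright in the slot behind the chip and push the chip out of the open end into the catch tray. Leave the scraper standing upright in the slot, the cover lying back against its stop, do not touch the chip with the fingers, and leave everything else where it is.

Things in the scene. Friction and masses are not known exactly. Their poses are not given: they have to be found in the camera images.
- toolbox: Fixed plywood box, 230 x 324 mm, rim 74 mm above the table. Origin: centre of its underside; x away from the robot, y left along the pockets, z up. Front half (x -107 to -7 mm): three open pockets, each 100 (x) x 92 (y) mm, at y = -100, 0, +100 mm. Behind: a flat deck at rim height. Guide strips 10 mm high on the left and right rims (x -45 mm and up, inner faces at y = +-152 mm) keep the cover straight.
- pockets (a point): Middle of the middle pocket's floor as far as its groove: box x = -45, y = 0, z = 24 mm. The pocket floors are 24 mm above the table; a groove along y, 18 mm wide and 18 mm deep, centred at this x, runs through all pockets, and the scraper's tongue hangs in it. Axes as the box's.
- rack_front (a point): Underside of the foremost rod of a fixed wire drying rack over the box: box x = -63 mm, 255 mm above the table. More rods along y every 33 mm to x = 102 mm; end rods along x at y = +-150 mm from x = -72 mm back to posts at x = 108 mm; bowls on top. A vertical gripper over a pocket strikes it: reach in under it from the robot's side tilted 30 to 45 degrees, fingers down and away.
- cover_stop (a point): Foot of the 20 mm high strip across the deck's rear that stops the cover, middle of its front face: box x = 107 mm, z = 74 mm. It is rigid: contact is felt as a sharp rise of the pushing force. Axes as the box's.
- cover: Loose light-wood plate, 116 (x) x 298 (y) x 8 mm, 0.2 to 0.4 kg, on the rim over the pockets. Origin: centre of its underside; axes as the box's when straight. At the start near box x = -55 mm; against the stop at x = +49 mm, its front edge then at -9 mm. Slides with 1 to 4 N.
- cover_bar (a point): Centre of the front (robot-side) face of the dark wooden bar that stands on the cover: bar 14 (x) x 70 (y) x 26 mm high (its top is 34 mm above the cover's underside), its front face 5 mm behind the cover's front edge. The point lies 13 mm above the cover's upper surface. Axes as the cover's.
- scraper: Loose steel scraper, 60 mm high, 0.13 to 0.21 kg, upright in one of the pockets (any). Origin: centre of the tongue's underside, z up. From below: tongue 10 (x) x 30 (y) x 14 mm; shoulder plate 36 x 40 x 6 mm; fin 36 (x) x 14 (y) x 40 mm high, gripped across its 14 mm (it may swing a little in the grip). It stands on its shoulder, in the pocket (y axis within 5 degrees of the box's) and in the slot.
- scraper_grip (a point): Point in the middle of the scraper's fin, 10 mm below the fin's top and 50 mm above the tongue's underside. Axes as the scraper's.
- bed: Fixed aluminium plate, 90 (x) x 220 (y) x 24 mm high. Origin: centre of its underside; y along the slot, z up. T-slot along y at x = 0: mouth 16 mm wide, 6 mm deep; under it an undercut 28 mm wide, 10 mm high, floor 8 mm above the table. Closed at y = +100 mm, open at y = -110 mm. The scraper standing in the slot has its origin 10 mm above the table.
- slot_start (a point): Point in the slot's mouth, level with the plate's top (24 mm), at y = +65 mm of the bed: always behind the chip, free for setting in the scraper. Axes as the bed's.
- slot_end (a point): Point in the slot's mouth, level with the plate's top, at the open end (y = -110 mm of the bed). A steel catch tray lies beyond it: inside, x +-41 mm, y -110 to -174 mm of the bed, floor 3 mm and walls 14 mm above the table. The chip drops when the tongue has pushed it wholly past this end. Axes as the bed's.
- scrap: Loose chip of dry clay, 24 x 24 x 9 mm, 20 to 45 g, in the slot's undercut, too wide to come up through the mouth. Origin at its centre. At the start it is between y = -60 and +10 mm of the bed.
- stub_prop: Bystander in another pocket: white ceramic cylinder, 32 mm across, 40 mm high, upright. Origin: centre of its underside.
- wood_rib: Bystander in another pocket: light-wood block 44 x 18 x 30 mm high. Origin: centre of its underside.
- bowl: Bystander on the table: clay bowl, 110 mm across, 60 mm high. Origin: centre of its underside.
- jar: Bystander on the table: white jar, 64 mm across, 90 mm high. Origin: centre of its underside.
- brush: Bystander on the table: brush lying flat. Origin: centre of its underside.
- mug: Bystander on the table: white mug, 76 mm across, 85 mm high. Origin: centre of its underside.
- kiln_prop: Bystander on the table: white ceramic cylinder, 40 mm across, 60 mm high, upright. Origin: centre of its underside.

How it is judged:
By the outcome, as a careful person would: the job done as asked, in the order asked, and still so for the second after the job is handed in, with the robot touching nothing.
It also fails if it takes over 64 s, if anything falls off the work surface, if the arm or the gripper's body presses on something with over 40 N, if the wrist force passes 120 N, or if a joint passes its speed limit or range.

ROBOT

A 6-joint arm with a two-finger parallel gripper is mounted at the origin on the work surface. World frame = base frame: x ahead of the robot, y to its left, z up, the work surface at z = 0. Lengths are in m, angles in rad, forces in N, time in s.
With the tool pointing down it reaches from about 0.35 to 0.975 m from the base axis. Payload 4.9 kg.
Tool frame: the origin (TCP) lies where the fingers leave the gripper's body, on its centre line; the fingertips stand 73 mm ahead of it and the grasp point (between the pads) lies 54 mm ahead of it; z points along the fingers, y is the direction in which the jaws open and shut (so a half turn about z gives the same grasp; the last joint's range is limited). The gripper opens to 85 mm and grips with 20 to 120 N. Pads are 22 mm wide; open, the fingers measure 114 mm over their backs; the gripper's body (76 mm by 85 mm) begins 54 mm behind the grasp point. The pads swing forward as they close: fully open they stand 13 mm farther back than shut.
Start: joints at [-1.327, 0.053, 1.613, -0, 1.476, -0.119], TCP at [0.222, -0.584, 0.304] pointing down, gripper open.
Joint ranges: [-3.01, 3.01], [-1.01, 2.22], [0.06, 2.58], [-1.02, 4.17], [0.09, 2.62], [-3.14, 3.14]. Speed limits (rad/s): [2.57, 2.57, 3.14, 3.14, 3.14, 3.14].

INTERFACE

Orientations are given as a rotation vector (axis times angle).
In Python, from station import monitor, vision, workorder gives the robot as it stands.
- The arm moves only by the tool arm_command, never from a script. Its argument "rows" is text: rows parted by semicolons, each of 6 numbers parted by spaces: the shift along the world's x, y, z in mm, then the turn, a rotation vector about the world's x, y, z in degrees. In form: tx ty tz wx wy wz; .... A call has 1 to 12 rows; each row is the pose to reach, as a shift and turn from the pose measured when the call began; what a row does not reach only later rows make up. A row lasts 1/8 s, in which the tool goes at most 62.5 mm and 10.7 degrees, less where a joint would pass 70% of its speed; a pose out of reach is approached as far as the arm can. A call with a gripper value outside its range is refused whole. "jaw" is the opening, from 0 (shut) to 1 (fully open), set as the call begins (left out, the last holds). The fingers move at their own pace and stop on an object; "squeeze" is the grip in N (left out, the last holds). Time passes only in rows, so rows that repeat a pose let the fingers close. It gives the time, the measured TCP pose, the force and the opening at its end, in the units of the state.
- monitor.get_obs(): the state, without advancing time (a new reading comes with each control period).
- vision.get_image(name): name is "scene" or "side" or "wrist"; returns a dict with "frame" (400x640x3 uint8, red, green, blue), "vfov" (degrees; the focal length in pixels is half the picture's height over the tangent of half this angle, whatever the lens; pixels are square), "cx", "cy" (the principal point, pixels), "R" (3x3) and "t" (3): a world point X has camera coordinates R X + t; the wrist camera has in their place "T_tool_cam" (4x4, takes a point from camera to tool coordinates, whose origin is the TCP and whose axes are the flange's). Camera axes: x right, y down, z forward; pixel columns grow to the right and rows downward; lengths in m; the calibration is good to about 2 mm. A picture is of the moment at which its call begins: read the wrist's pose just before it. There is no depth.
- workorder.finish_job(): hands the job in, once; it reports no verdict.
The state is a dict: "t": time; "q": joint angles; "dq": joint speeds; "effort": joint torques, N m; "tool_pos": TCP position; "tool_rot": TCP orientation; "contact_force": force on the tool from outside, world axes, zero at the start; "wrist_torque": the same for the moment, N m; "opening": finger opening in m.
Only numpy, scipy, OpenCV 4.12 (cv2) and the standard library are available. Lean on these libraries where they do the work, as an engineer would, in place of code of your own. Each camera call takes 0.05 s, during which the arm holds its last target. There are 200 camera calls.

## Working session

There is one attempt and no reset: what is moved stays moved. The work goes in short steps, Python scripts to look and compute and a tool call to move; the robot and the scene stay as the last step left them, time stands still between calls to the robot, and variables do not carry over. Pictures are saved under pics/ and viewed, about 8 in all and at most 12, crops included, and the job is handed in when it is done.

Besides the shell and the picture viewer there is one more tool, called as name(argument=value, ...) on one line, values as JSON. arm_command: Moves the arm, as the interface text tells. Its arguments: {"type":"object","properties":{"rows":{"type":"string"},"jaw":{"type":"number"},"squeeze":{"type":"number"}},"required":["rows"]}

```bash
mkdir -p pics; cat > h.py <<'E'
import numpy as np,cv2
from scipy.spatial.transform import Rotation as Ro
from station import monitor,vision,workorder
def cam(n):
    o=monitor.get_obs(); d=vision.get_image(n); f=d["frame"]; F=200/np.tan(np.radians(d["vfov"])/2)
    if n=="wrist":
        T=np.eye(4);T[:3,:3]=Ro.from_rotvec(o["tool_rot"]).as_matrix();T[:3,3]=o["tool_pos"]
        M=np.linalg.inv(T@np.array(d["T_tool_cam"]));R,t=M[:3,:3],M[:3,3]
    else: R,t=np.array(d["R"]),np.array(d["t"])
    return dict(f=f,F=F,cx=d["cx"],cy=d["cy"],R=R,t=t)
def ray(c,u,v):
    w=c["R"].T@np.array([(u-c["cx"])/c["F"],(v-c["cy"])/c["F"],1]); return -c["R"].T@c["t"],w
def onz(c,u,v,z):
    p,w=ray(c,u,v); return p+w*(z-p[2])/w[2]
def proj(c,X):
    y=c["R"]@np.array(X,float)+c["t"]; return np.array([c["cx"]+c["F"]*y[0]/y[2],c["cy"]+c["F"]*y[1]/y[2]])
def save(c,n,crop=None,s=1):
    im=c["f"][:,:,::-1]
    if crop: im=im[crop[1]:crop[3],crop[0]:crop[2]]
    cv2.imwrite("pics/"+n,cv2.resize(im,None,fx=s,fy=s,interpolation=cv2.INTER_CUBIC))
def st():
    o=monitor.get_obs();T=Ro.from_rotvec(o["tool_rot"]).as_matrix()
    print("t",o["t"],"pos",np.round(o["tool_pos"],4),"F",np.round(o["contact_force"],1),"open",round(o["opening"],4));print(T.round(3));return o,T
E
python3 - <<'E'
from h import *
st();import pickle
cs={}
for n in("scene","side"):
    c=cam(n);cs[n]=c;print(n,c["F"],c["cx"],c["cy"],-c["R"].T@c["t"],c["R"][2])
a=np.vstack([cs["scene"]["f"],cs["side"]["f"]])
save(cs["scene"],"scene0.png",None,1.25);save(cs["side"],"side0.png",None,1.25)
pickle.dump(cs,open("c0.pkl","wb"))
E
```

```text
t 0.0 pos [ 0.2217 -0.5839  0.3027] F [-0.5 -0.1 -0.6] open 0.0856
[[ 0.935  0.355 -0.001]
 [ 0.355 -0.935  0.002]
 [ 0.    -0.002 -1.   ]]
scene 413.01539003704397 323.03998382206134 201.87755148334927 [-0.02607379  0.81759074  1.06304877] [ 0.44628077 -0.60283676 -0.66137834]
side 419.01029575645316 319.28623624595247 193.93771496744918 [0.15109203 0.67961637 1.00589715] [ 0.35604323 -0.59632622 -0.71946387]
```

View pics/scene0.png

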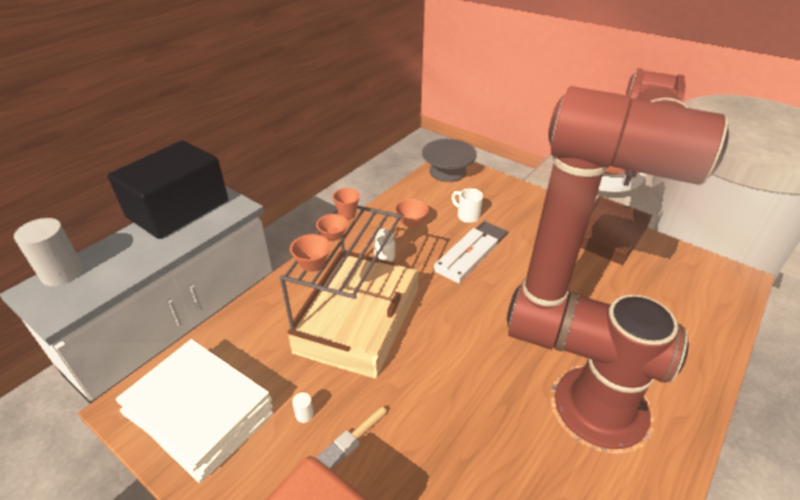

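View pics/side0.png

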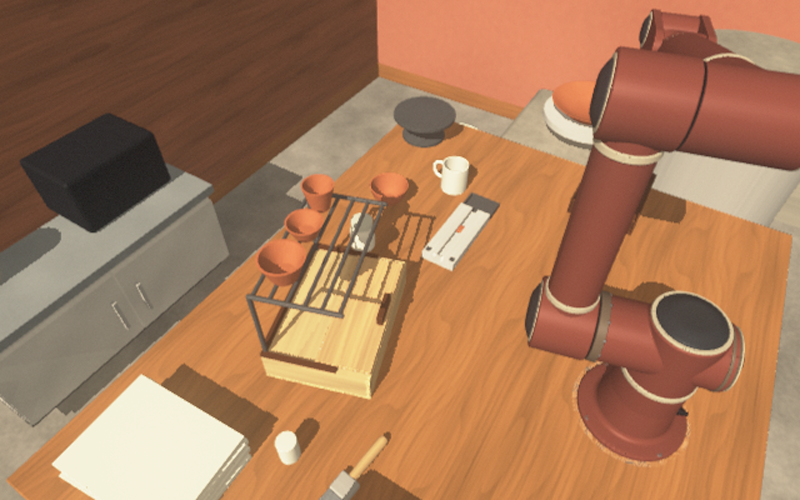

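Both views show the box at about (340,310) of the enlarged side picture, with the cover bar at (384,308). The rack is above it. The bed is at (460,230), with the orange chip at (460,229) and the dark tray at (483,205). I'll enlarge both for pixel picking.

```bash
python3 - <<'E'
import pickle;from h import *
cs=pickle.load(open("c0.pkl","rb"))
save(cs["side"],"s1.png",(200,140,410,325),3.8)
save(cs["scene"],"s2.png",(225,160,425,310),3.9)
E
```

```text
(no output)
```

View pics/s1.png

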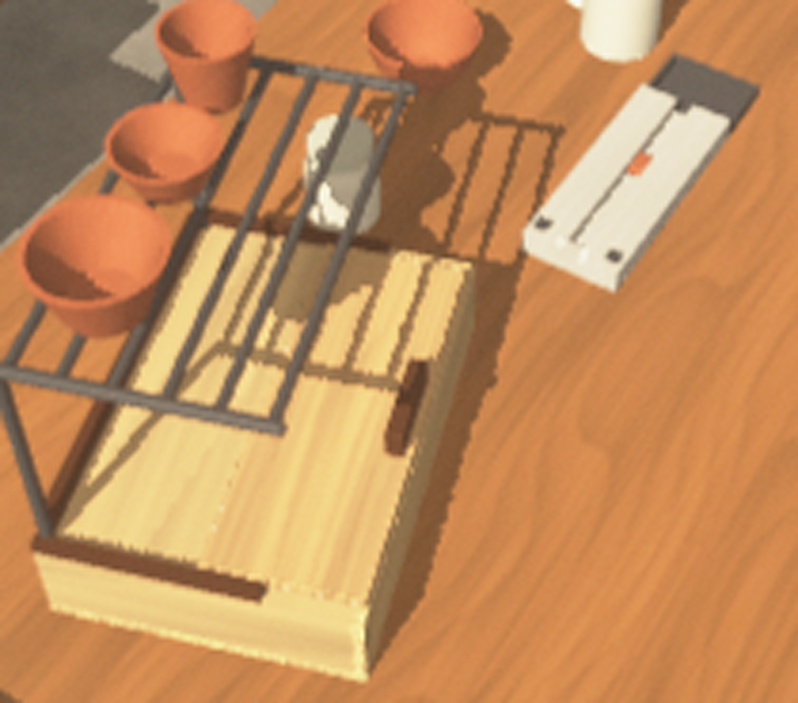

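View pics/s2.png

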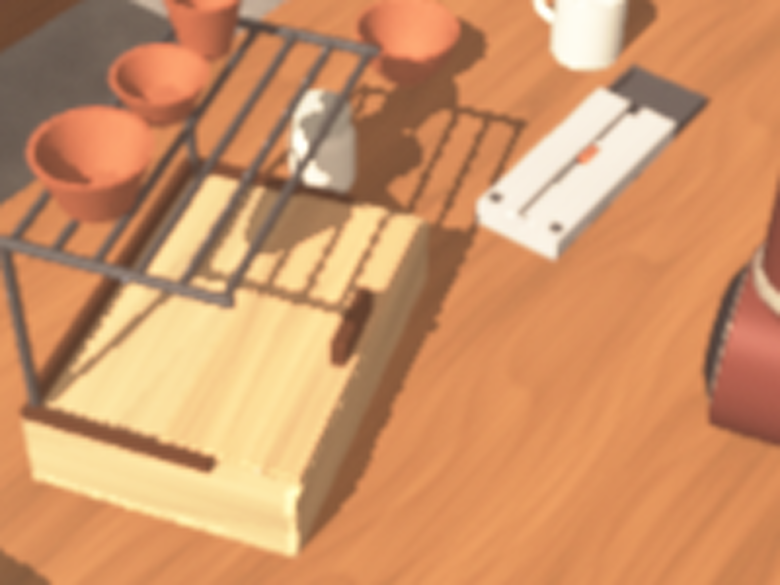

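```bash
python3 - <<'E'
import pickle;from h import *
cs=pickle.load(open("c0.pkl","rb"))
A=cs["side"];B=cs["scene"]
a=lambda u,v:(200+u/3.8,140+v/3.8); b=lambda u,v:(225+u/3.9,160+v/3.9)
def both(n,pa,pb,z):
    ca=onz(A,*a(*pa),z)if pa else 0; cb=onz(B,*b(*pb),z)if pb else 0
    s=""
    if pa and pb:
        p,w=ray(A,*a(*pa));q,x=ray(B,*b(*pb));k=np.linalg.lstsq(np.c_[w,-x],q-p,rcond=None)[0];s=((p+w*k[0]+q+x*k[1])/2).round(3)
    print(n,np.round(ca,4),np.round(cb,4),s)
both("box FL bot",(370,680),(297,554),0)
both("box FL rim",(368,604),(298,484),.074)
both("box FR rim",(474,262),(430,218),.074)
both("box RL strip top",(35,540),(25,408),.084)
both("box RL bot",(50,608),(36,480),0)
both("strip FL top",(267,583),(215,460),.084)
both("rear right",(205,208),(195,160),.084)
both("strip FR",(390,245),None,.084)
both("bar top L front",(405,440),(348,350),.108)
both("bar top R front",(430,362),(373,292),.108)
both("bar bot L front",(405,455),(348,363),.082)
both("rod front L",(280,430),(230,303),.255)
both("rod front R",(410,90),(377,50),.255)
both("bed +y left(rear)",(525,230),(479,205),.024)
both("bed +y front",(617,275),(556,243),.024)
both("bed -y rear",(645,86),(605,88),.024)
both("bed -y front",(730,118),(677,124),.024)
both("bed +y front bot",(617,290),(556,258),.0)
both("slot +end",(575,240),(523,214),.024)
both("slot -end",(685,105),(636,105),.024)
both("chip",(639,163),(587,153),.020)
both("tray far rear",(676,55),(633,67),.014)
both("tray far front",(758,90),(706,100),.014)
E
```

```text
box FL bot [0.4623 0.2597 0.    ] [0.4655 0.2581 0.    ] [0.456 0.268 0.019]
box FL rim [0.4702 0.2465 0.074 ] [0.4705 0.248  0.074 ] [0.471 0.246 0.072]
box FR rim [ 0.5659 -0.0482  0.074 ] [ 0.5631 -0.051   0.074 ] [ 0.571 -0.059  0.062]
box RL strip top [0.6818 0.3283 0.084 ] [0.681 0.327 0.084] [0.681 0.328 0.085]
box RL bot [0.6839 0.3326 0.    ] [0.6791 0.3321 0.    ] [ 0.692  0.325 -0.018]
strip FL top [0.5314 0.2732 0.084 ] [0.5297 0.2748 0.084 ] [0.536 0.268 0.072]
rear right [0.7743 0.0239 0.084 ] [0.7735 0.0271 0.084 ] [0.783 0.016 0.072]
strip FR [ 0.6267 -0.0209  0.084 ] 0 
bar top L front [0.5066 0.1441 0.108 ] [0.5051 0.1421 0.108 ] [0.507 0.141 0.105]
bar top R front [0.5281 0.0775 0.108 ] [0.528  0.0794 0.108 ] [0.53  0.076 0.104]
bar bot L front [0.51   0.1393 0.082 ] [0.5109 0.1348 0.082 ] [0.504 0.146 0.096]
rod front L [0.5133 0.2639 0.255 ] [0.5144 0.2617 0.255 ] [0.509 0.268 0.264]
rod front R [ 0.6073 -0.0226  0.255 ] [ 0.6078 -0.0289  0.255 ] [ 0.602 -0.018  0.263]
bed +y left(rear) [ 0.5703 -0.1413  0.024 ] [ 0.5666 -0.138   0.024 ] [ 0.582 -0.164 -0.003]
bed +y front [ 0.4809 -0.1373  0.024 ] [ 0.4809 -0.139   0.024 ] [ 0.48  -0.136  0.026]
bed -y rear [ 0.5664 -0.3588  0.024 ] [ 0.5643 -0.3642  0.024 ] [ 0.571 -0.374  0.013]
bed -y front [ 0.4813 -0.3609  0.024 ] [ 0.4768 -0.359   0.024 ] [ 0.492 -0.393 -0.007]
bed +y front bot [ 0.4812 -0.1424  0.    ] [ 0.4818 -0.1441  0.    ] [ 0.479 -0.139  0.005]
slot +end [ 0.5289 -0.1535  0.024 ] [ 0.5267 -0.1531  0.024 ] [ 0.534 -0.166  0.01 ]
slot -end [ 0.5236 -0.355   0.024 ] [ 0.5248 -0.3598  0.024 ] [ 0.52  -0.346  0.034]
chip [ 0.5266 -0.2687  0.02  ] [ 0.5272 -0.2694  0.02  ] [ 0.525 -0.265  0.024]
tray far rear [ 0.5655 -0.425   0.014 ] [ 0.565  -0.4244  0.014 ] [ 0.567 -0.429  0.01 ]
tray far front [ 0.4786 -0.4206  0.014 ] [ 0.4769 -0.4228  0.014 ] [ 0.482 -0.433  0.004]
```

arm_command(rows="40 45 10 0 0 0;80 95 20 0 0 0;120 145 30 0 0 0;160 195 35 0 0 0;195 240 35 0 0 0;230 285 35 0 0 0;250 320 35 0 0 0;258 334 35 0 0 0;258 334 35 0 0 0;258 334 35 0 0 0", jaw=0)

```text
t: 1.35
tool_pos: [0.4792, -0.2509, 0.3376]
tool_rot: [-3.089, -0.564, 0.001]
contact_force: [-0.8, -0.4, -0.4]
opening: 0.0
```

```bash
python3 - <<'E'
from h import *;import pickle
st();c=cam("wrist");save(c,"w1.png",None,1.25);pickle.dump(c,open("w1.pkl","wb"))
print(c["F"],-c["R"].T@c["t"],c["R"][2])
for X in[(.524,-.14,.024),(.524,-.25,.024),(.524,-.36,.024)]:print(proj(c,X)*1.25)
E
```

```text
t 1.35 pos [ 0.4792 -0.2509  0.3376] F [-0.8 -0.4 -0.4] open 0.0
[[ 0.935  0.354 -0.001]
 [ 0.354 -0.935  0.002]
 [-0.    -0.002 -1.   ]]
292.02062325264455 [ 0.55689462 -0.22140497  0.40722561] [-0.30680695 -0.11462279 -0.94484449]
[308.57310416 128.2905623 ]
[411.51271966 168.35251791]
[507.76320858 205.81120469]
```

View pics/w1.png

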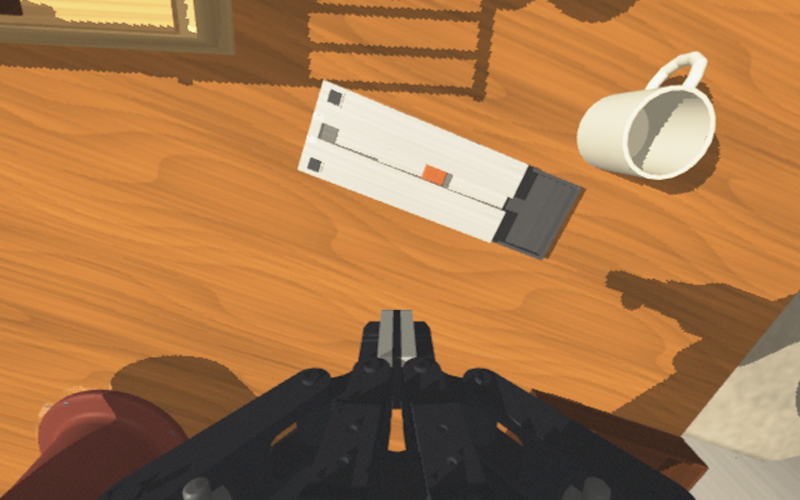

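The wrist view shows the bed with corners at about (323,80), (299,169), (493,242) and (529,165), the chip at (435,175) and the box's front right corner at (232,52). I'll get the metric bed pose from these.

```bash
python3 - <<'E'
from h import *;import pickle
c=pickle.load(open("w1.pkl","rb"))
h=cv2.cvtColor(c["f"],cv2.COLOR_RGB2HSV)
m=((h[:,:,1]<45)&(h[:,:,2]>150)).astype(np.uint8); m[:, 430:]=0; m[:50,:200]=0; m[210:]=0
m=cv2.morphologyEx(m,cv2.MORPH_CLOSE,np.ones((9,9)))
k=max(cv2.findContours(m,0,2)[0],key=cv2.contourArea)
P=np.array([onz(c,u,v,.024)[:2] for u,v in k[:,0]])
r=cv2.minAreaRect((P*1000).astype(np.float32));print("bed rect",r)
for n,u,v,z in[("+r",323,80,.024),("+f",299,169,.024),("-r",529,165,.024),("-f",493,242,.024),("slot+",326,131,.024),("slotmid",376,160,.024),("slot-",508,208,.024),("chip",433,174,.02),("boxFR bot",232,52,0),("boxFR rim",203,39,.074)]:print(n,onz(c,u/1.25,v/1.25,z).round(4))
E
```

```text
bed rect ((525.83935546875, -250.32223510742188), (220.63885498046875, 88.95550537109375), 89.66924285888672)
+r [ 0.5709 -0.1406  0.024 ]
+f [ 0.4823 -0.1419  0.024 ]
-r [ 0.5698 -0.3614  0.024 ]
-f [ 0.482  -0.3629  0.024 ]
slot+ [ 0.5277 -0.157   0.024 ]
slotmid [ 0.5189 -0.213   0.024 ]
slot- [ 0.522  -0.3613  0.024 ]
chip [ 0.5262 -0.2734  0.02  ]
boxFR bot [ 0.564  -0.0437  0.    ]
boxFR rim [ 0.5636 -0.0522  0.074 ]
```

```bash
cat >> h.py <<'E'
C=np.array([.623,.139]);YAW=np.radians(17.3)
def box(x,y,z):
    c,s=np.cos(YAW),np.sin(YAW); return np.array([C[0]+c*x-s*y,C[1]+s*x+c*y,z])
def Rt(yaw,tilt):
    "tilted tool: z away from robot along yaw direction and down; jaw y = -left"
    ex=np.array([np.cos(yaw),np.sin(yaw),0]);ey=np.array([-np.sin(yaw),np.cos(yaw),0])
    z=np.sin(tilt)*ex-np.cos(tilt)*np.array([0,0,1]);y=-ey;return np.c_[np.cross(y,z),y,z]
def rel(R,p,msg=""):
    o=monitor.get_obs();T=Ro.from_rotvec(o["tool_rot"]).as_matrix()
    print(msg,"mm",((p-o["tool_pos"])*1000).round(1),"deg",np.degrees(Ro.from_matrix(R@T.T).as_rotvec()).round(2),"target",np.round(p,4))
E
python3 - <<'E'
from h import *
R=Rt(YAW,np.radians(45))
tip=box(-.156,0,.090);rel(R,tip-.073*R[:,2],"approach")
E
```

```text
approach mm [ -54.3  328.3 -196. ] deg [ 14.56 -42.6   -3.25] target [0.4248 0.0773 0.1416]
```

arm_command(rows="-10 45 0 2.5 -7 -0.5;-20 95 0 5 -14 -1;-35 145 0 7 -21 -1.5;-45 195 -10 9.5 -28 -2;-54 245 -30 12 -35 -2.7;-54 290 -60 14.6 -42.6 -3.2;-54 320 -100 14.6 -42.6 -3.2;-54 328 -150 14.6 -42.6 -3.2;-54 328 -190 14.6 -42.6 -3.2;-54 328 -196 14.6 -42.6 -3.2;-54 328 -196 14.6 -42.6 -3.2")

```text
t: 2.78
tool_pos: [0.4257, 0.0762, 0.1426]
tool_rot: [-2.768, -0.42, -1.148]
contact_force: [-0.4, 0.2, -0.1]
opening: -0.0002
```

```bash
python3 - <<'E'
from h import *;import pickle
o,T=st();print(o["q"]);c=cam("wrist");save(c,"w2.png",None,1.25);pickle.dump(c,open("w2.pkl","wb"))
R=Rt(YAW,np.radians(45))
tip=box(-.156,0,.090);rel(R,tip-.073*R[:,2],"err")
for X in[(-.1086,.035,.108),(-.1086,-.035,.108),(-.1086,0,.095)]:print(proj(c,box(*X))*1.25)
E
```

```text
t 2.775 pos [0.4257 0.0762 0.1426] F [-0.4  0.2 -0.1] open -0.0002
[[ 0.675  0.297  0.676]
 [ 0.21  -0.955  0.21 ]
 [ 0.708 -0.    -0.706]]
[-0.14678866 -0.69913828  2.57703394  0.56799437  0.60661393  0.76056225]
err mm [-1.5  1.1 -2.1] deg [0.   0.17 0.03] target [0.4248 0.0773 0.1416]
[317.89503908 214.11595733]
[469.79291277 214.16408365]
[393.9961705  228.19704011]
```

View pics/w2.png

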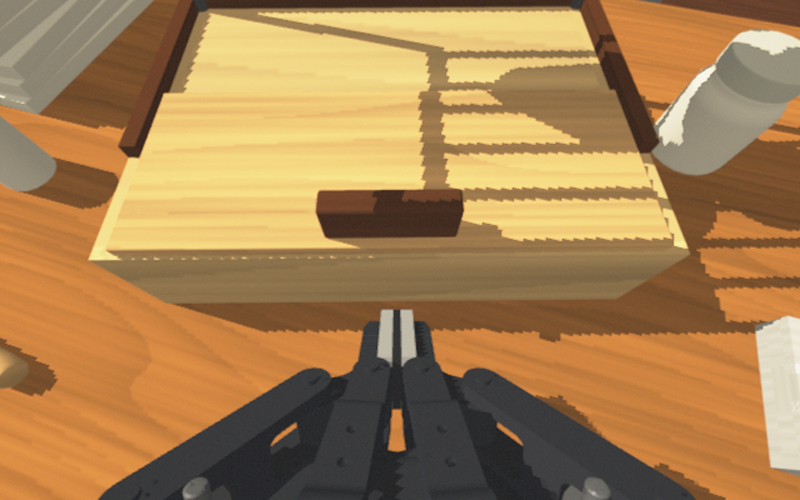

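Bar's front face spans about (317,209)-(463,209) at its top and (323,237)-(456,236) at its foot. The box's front rim corners are at (90,260) and (689,250).

```bash
python3 - <<'E'
from h import *;import pickle
c=pickle.load(open("w2.pkl","rb"))
def b(n,u,v,z):
    p=onz(c,u/1.25,v/1.25,z);d=p[:2]-C;s,k=np.sin(YAW),np.cos(YAW)
    print(n,p.round(4),"box",(np.array([k*d[0]+s*d[1],-s*d[0]+k*d[1]])*1000).round(1))
b("barTL",317,209,.108);b("barTR",463,209,.108);b("barBL",323,237,.082);b("barBR",456,237,.082)
b("FL",90,260,.074);b("FR",689,250,.074);b("stripL",124,152,.084);b("stripR",656,148,.084)
b("stopL",205,10,.094);b("stopR",582,10,.094);b("coverRL",165,93,.082);b("FLbot",166,303,0);b("FRbot",614,298,0)
E
```

```text
barTL [0.5114 0.1416 0.108 ] box [-105.8   35.7]
barTR [0.5315 0.0769 0.108 ] box [-105.8  -32.1]
barBL [0.5102 0.1432 0.082 ] box [-106.5   37.5]
barBR [0.531  0.0762 0.082 ] box [-106.5  -32.6]
FL [0.4636 0.26   0.074 ] box [-116.2  162.9]
FR [ 0.5654 -0.0465  0.074 ] box [-110.1 -160. ]
stripL [0.5272 0.2761 0.084 ] box [-50.7 159.4]
stripR [ 0.6237 -0.0233  0.084 ] box [ -47.5 -155.2]
stopL [0.6497 0.2883 0.094 ] box [ 69.9 134.6]
stopR [0.7294 0.033  0.094 ] box [  70.  -132.8]
coverRL [0.579  0.2831 0.082 ] box [  0.8 150.7]
FLbot [0.4634 0.2613 0.    ] box [-116.   164.2]
FRbot [ 0.5631 -0.0456  0.    ] box [-112.1 -158.5]
```

arm_command(rows="14 7 0 0 0 0;28 11 0 0 0 0;38 14 0 0 0 0;47 17 0 0 0 0;56.5 20 0 0 0 0;66 23 0 0 0 0;75.5 26 0 0 0 0;85 29 0 0 0 0;94.5 32.5 0 0 0 0;104 35.5 0 0 0 0;113 38 0 0 0 0;117 39.5 0 0 0 0")

```text
t: 4.32
tool_pos: [0.5448, 0.1155, 0.1459]
tool_rot: [-2.766, -0.421, -1.156]
contact_force: [-5.3, -2.4, 4.2]
opening: -0.0
```

arm_command(rows="3 1 0 0 0 0;6 2 0 0 0 0;9 3 0 0 0 0;11 3.5 0 0 0 0;11 3.5 0 0 0 0")

```text
t: 4.95
tool_pos: [0.556, 0.119, 0.146]
tool_rot: [-2.766, -0.42, -1.157]
contact_force: [-0.2, 0.5, 0.6]
opening: 0.0
```

arm_command(rows="2 0.6 -2 0 0 0;4 1.2 -2 0 0 0;6 1.8 -2 0 0 0;7 2.1 -2 0 0 0")

```text
t: 5.45
tool_pos: [0.563, 0.1212, 0.1439]
tool_rot: [-2.766, -0.421, -1.156]
contact_force: [-10.6, -3.3, 7.2]
opening: -0.0
```

arm_command(rows="1.5 0.5 0 0 0 0;3 1 0 0 0 0")

```text
t: 5.7
tool_pos: [0.5643, 0.1218, 0.1435]
tool_rot: [-2.768, -0.424, -1.151]
contact_force: [-59.2, -21.6, 39.7]
opening: 0.0
```

The force rose sharply, so the cover is at the stop. I'll back off and look.

arm_command(rows="-6 -2 0 0 0 0;-20 -7 0 0 0 0;-38 -13 0 0 0 0;-60 -20 10 0 5 0;-80 -26 30 -3 9 0;-90 -29 50 -5 14 0;-90 -29 60 -5 14 0;-90 -29 60 -5 14 0")

```text
t: 6.7
tool_pos: [0.4749, 0.0929, 0.2041]
tool_rot: [-2.932, -0.456, -0.801]
contact_force: [0.1, -0.2, -0.8]
opening: 0.0
```

```bash
python3 - <<'E'
from h import *;import pickle
o,T=st();print(o["q"]);c=cam("wrist");save(c,"w3.png",None,1.25);pickle.dump(c,open("w3.pkl","wb"))
E
```

```text
t 6.7 pos [0.4749 0.0929 0.2041] F [ 0.1 -0.2 -0.8] open 0.0
[[ 0.82   0.3    0.487]
 [ 0.265 -0.954  0.142]
 [ 0.507  0.012 -0.862]]
[-0.02871127 -0.48762683  2.28848275  0.21103529  0.84173853  1.13278478]
```

View pics/w3.png

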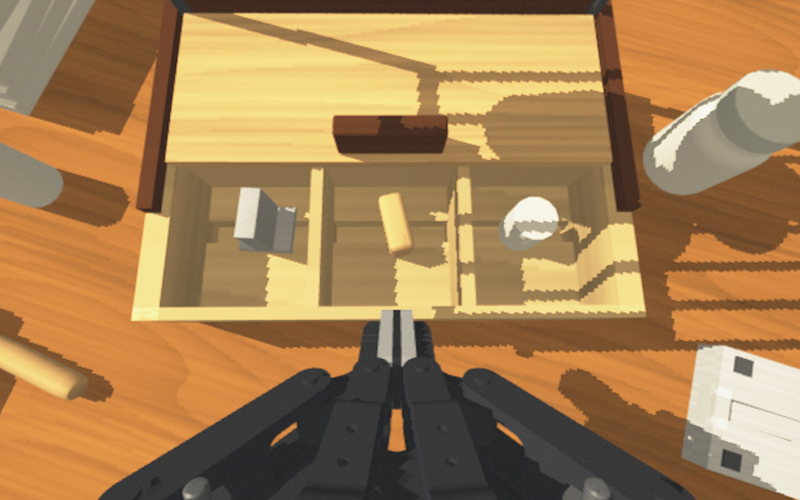

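The cover is back at its stop and the pockets are open. The scraper is in the left pocket at about (255,220), the wood rib is in the middle, and the stub is on the right. I'll enlarge the scraper.

```bash
python3 - <<'E'
from h import *;import pickle
c=pickle.load(open("w3.pkl","rb"));save(c,"w3c.png",(125,125,265,265),5)
def b(n,u,v,z):
    p=onz(c,u/1.25,v/1.25,z);d=p[:2]-C;s,k=np.sin(YAW),np.cos(YAW)
    print(n,p.round(4),"box",(np.array([k*d[0]+s*d[1],-s*d[0]+k*d[1]])*1000).round(1))
b("FL",132,320,.074);b("FR",645,317,.074);b("stripL",145,210,.084);b("stripR",628,210,.084)
b("coverfront L",166,163,.074);b("coverfront R",614,163,.074);b("barT",333,132,.108);b("barTR",447,132,.108)
b("barB",340,153,.082);b("barBR",441,153,.082)
b("groove",345,226,.024);
E
```

```text
FL [0.4636 0.2603 0.074 ] box [-116.1  163.2]
FR [ 0.5626 -0.0462  0.074 ] box [-112.8 -158.9]
stripL [0.5303 0.2757 0.084 ] box [-47.8 158. ]
stripR [ 0.6243 -0.0175  0.084 ] box [ -45.3 -149.9]
coverfront L [0.566  0.2842 0.074 ] box [-11.2 155.6]
coverfront R [ 0.6602 -0.0076  0.074 ] box [  -8.1 -151. ]
barT [0.606  0.1727 0.108 ] box [-6.2 37.2]
barTR [0.6269 0.1081 0.108 ] box [ -5.5 -30.6]
barB [0.6057 0.172  0.082 ] box [-6.7 36.7]
barBR [0.6264 0.1081 0.082 ] box [ -6.  -30.5]
groove [0.5724 0.1646 0.024 ] box [-40.7  39.5]
```

View pics/w3c.png

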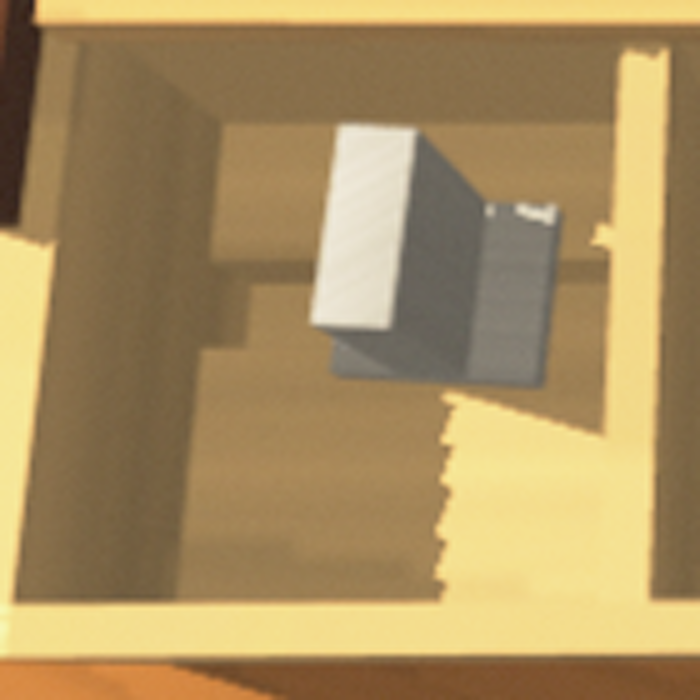

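```bash
sed -i 's/^C=.*/C=np.array([.6227,.1415]);YAW=np.radians(17.85)/' h.py; python3 - <<'E'
from h import *;import pickle
c=pickle.load(open("w3.pkl","rb"))
P=[onz(c,125+u/5,125+v/5,.070) for u,v in[(340,124),(416,128),(390,328),(311,325)]]
P=np.array(P);print(P.round(4),[np.linalg.norm(P[i]-P[i-1]).round(4) for i in range(4)])
m=P.mean(0);d=m[:2]-C;s,k=np.sin(YAW),np.cos(YAW);print("centre",m,"box",k*d[0]+s*d[1],-s*d[0]+k*d[1])
v=(P[0]+P[1]-P[2]-P[3]);a=np.arctan2(v[1],v[0]);print("yaw x axis",np.degrees(a))
R=Rt(a,np.radians(30))
g=np.array([m[0],m[1],.062]);t=g-.054*R[:,2]
rel(R,t,"grasp");rel(R,t-np.array([.05*np.cos(a),.05*np.sin(a),-.06]),"pre")
E
```

```text
[[0.5664 0.2313 0.07  ]
 [0.5697 0.2187 0.07  ]
 [0.5357 0.2098 0.07  ]
 [0.5322 0.2224 0.07  ]] [np.float64(0.0354), np.float64(0.013), np.float64(0.0352), np.float64(0.0131)]
centre [0.5509791 0.2205676 0.07     ] box -0.04403213978029743 0.09724579387203611
yaw x axis 14.632814454041922
grasp mm [ 50.6 120.9 -94. ] deg [ 0.55  0.49 -2.85] target [0.5249 0.2137 0.1088]
pre mm [  2.2 108.2 -34. ] deg [ 0.55  0.49 -2.85] target [0.4765 0.2011 0.1688]
```

arm_command(rows="1 35 -5 0.5 0.5 -1;2 72 -15 0.5 0.5 -2;2 104 -30 0.5 0.5 -2.9;2 108 -34 0.5 0.5 -2.9;12 111 -46 0.5 0.5 -2.9;24 114 -61 0.5 0.5 -2.9;36 117 -76 0.5 0.5 -2.9;45 119.5 -87 0.5 0.5 -2.9;50.5 121 -94 0.5 0.5 -2.9;50.5 121 -94 0.5 0.5 -2.9;50.5 121 -94 0.5 0.5 -2.9", jaw=0.48)

```text
t: 8.12
tool_pos: [0.5248, 0.2137, 0.1091]
tool_rot: [-2.949, -0.377, -0.79]
contact_force: [0.2, 0.2, 0.4]
opening: 0.0409
```

```bash
python3 - <<'E'
from h import *;import pickle
o,T=st();c=cam("wrist");save(c,"w4.png",(140,80,500,330),1.9)
a=np.radians(14.63);R=Rt(a,np.radians(30));rel(R,np.array([.5510,.2206,.062])-.054*R[:,2])
E
```

```text
t 8.125 pos [0.5248 0.2137 0.1091] F [0.2 0.2 0.4] open 0.0409
[[ 0.838  0.252  0.484]
 [ 0.218 -0.968  0.125]
 [ 0.5    0.001 -0.866]]
 mm [ 0.1 -0.  -0.5] deg [0.03 0.03 0.05] target [0.5249 0.2138 0.1088]
```

View pics/w4.png

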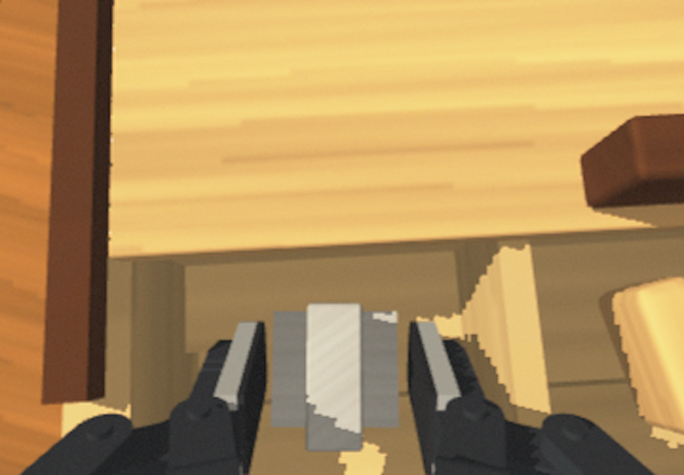

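The fin at (333,375) is centred between the pads. I'll close on it.

arm_command(rows="0 0 0 0 0 0;0 0 0 0 0 0;0 0 0 0 0 0;0 0 0 0 0 0;0 0 0 0 0 0", jaw=0, squeeze=70)

```text
t: 8.8
tool_pos: [0.5251, 0.214, 0.11]
tool_rot: [-2.949, -0.378, -0.792]
contact_force: [-4.5, -1.1, 5.6]
opening: 0.0128
```

arm_command(rows="0 0 8 0 0 0;0 0 18 0 0 0;-3 -1 28 0 0 0;-12 -3.5 40 0 0 0;-23 -7 54 0 0 0;-34 -10 68 0 0 0;-45 -14 82 0 0 0;-60 -19 95 0 0 0;-75 -24 108 0 0 0;-75 -24 108 0 0 0")

```text
t: 10.05
tool_pos: [0.45, 0.1899, 0.2197]
tool_rot: [-2.947, -0.378, -0.797]
contact_force: [-0.1, 1.0, -2.8]
opening: 0.0125
```

```bash
python3 - <<'E'
from h import *;import pickle
o,T=st()
by=np.radians(-.5);Cb=np.array([.5258,-.2505]);ex=np.array([np.cos(by),np.sin(by)]);ey=np.array([-np.sin(by),np.cos(by)])
R=Rt(by,np.radians(30))
for y,z in((.065,.142),(.065,.062)):
    p=np.r_[Cb+ey*y,z];rel(R,p-.054*R[:,2],(y,z))
c=cam("wrist");save(c,"w5.png",(140,80,500,330),1.9)
E
```

```text
t 10.05 pos [0.45   0.1899 0.2197] F [-0.1  1.  -2.8] open 0.0125
[[ 0.836  0.252  0.488]
 [ 0.218 -0.968  0.126]
 [ 0.504  0.001 -0.864]]
(0.065, 0.142) mm [  49.3 -375.2  -31. ] deg [ 1.00e-02  2.80e-01 -1.51e+01] target [ 0.4994 -0.1853  0.1888]
(0.065, 0.062) mm [  49.3 -375.2 -111. ] deg [ 1.00e-02  2.80e-01 -1.51e+01] target [ 0.4994 -0.1853  0.1088]
```

View pics/w5.png

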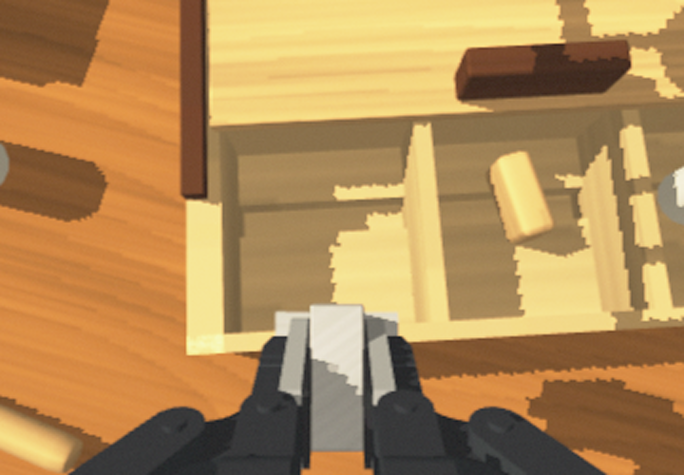

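arm_command(rows="2 -20 0 0 0 -1;4 -55 0 0 0 -2.5;8 -95 0 0 0 -4;12 -140 0 0 0 -6;18 -185 0 0 0 -8;24 -230 0 0 0 -10;32 -275 0 0 0 -12;40 -315 -8 0 0 -14;46 -345 -18 0 0.3 -15.1;49.3 -367 -28 0 0.3 -15.1;49.3 -375.2 -31 0 0.3 -15.1;49.3 -375.2 -31 0 0.3 -15.1")

```text
t: 11.6
tool_pos: [0.4992, -0.1853, 0.1872]
tool_rot: [3.034, -0.015, 0.808]
contact_force: [0.0, -0.0, -2.0]
opening: 0.013
```

```bash
python3 - <<'E'
from h import *;import pickle
o,T=st()
by=np.radians(-.5);Cb=np.array([.5258,-.2505]);ey=np.array([-np.sin(by),np.cos(by)])
R=Rt(by,np.radians(30));p=np.r_[Cb+ey*.065,.062];rel(R,p-.054*R[:,2])
c=cam("wrist");save(c,"w6.png",(140,60,500,330),2)
S=lambda q:((q-np.array([140,60]))*2).round(1)
for y in(.1,.065,.03,0,-.03,-.11):
  for x in(-.008,.008):
    print(y,x,S(proj(c,np.r_[Cb+ey*y+np.array([ey[1],-ey[0]])*x,.024])))
E
```

```text
t 11.6 pos [ 0.4992 -0.1853  0.1872] F [ 0. -0. -2.] open 0.013
[[ 0.868 -0.009  0.497]
 [-0.009 -1.    -0.004]
 [ 0.497 -0.001 -0.868]]
 mm [  0.1   0.  -78.4] deg [-0.05 -0.18  0.04] target [ 0.4994 -0.1853  0.1088]
0.1 -0.008 [274.2 436.6]
0.1 0.008 [275.1 399.6]
0.065 -0.008 [353.6 436.6]
0.065 0.008 [353.6 399.7]
0.03 -0.008 [432.9 436.7]
0.03 0.008 [432.  399.7]
0 -0.008 [501.  436.7]
0 0.008 [499.3 399.7]
-0.03 -0.008 [569.  436.7]
-0.03 0.008 [566.6 399.7]
-0.11 -0.008 [750.6 436.8]
-0.11 0.008 [746.  399.8]
```

View pics/w6.png

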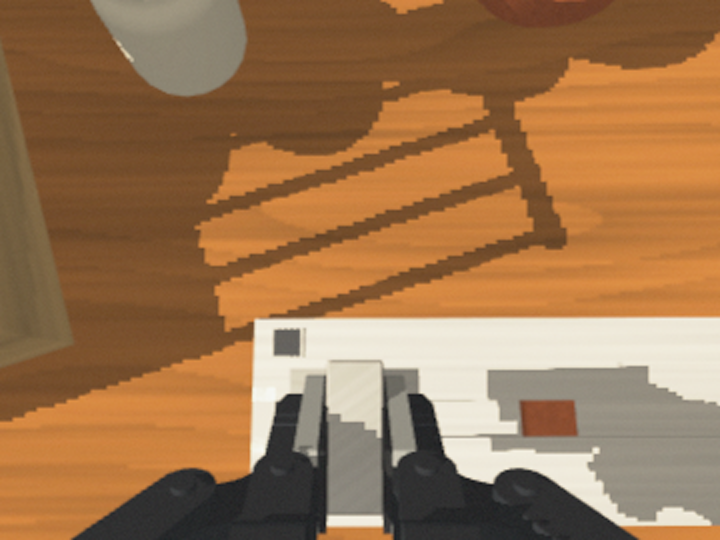

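The slot edges at rows 401 and 436 match the prediction. The chip at (548,418) is well clear ahead. I'll lower the scraper.

arm_command(rows="0 0 -12 0 0 0;0 0 -28 0 0 0;0 0 -44 0 0 0;0 0 -55 0 0 0;0 0 -60 0 0 0;0 0 -62 0 0 0;0 0 -64 0 0 0;0 0 -66 0 0 0;0 0 -68 0 0 0;0 0 -68 0 0 0")

```text
t: 12.9
tool_pos: [0.4993, -0.1848, 0.1195]
tool_rot: [3.034, -0.013, 0.809]
contact_force: [-0.3, 0.8, -1.2]
opening: 0.013
```

arm_command(rows="0 0 -2 0 0 0;0 0 -4 0 0 0;0 0 -6 0 0 0;0 0 -7.5 0 0 0;0 0 -7.5 0 0 0")

```text
t: 13.52
tool_pos: [0.4992, -0.1848, 0.1118]
tool_rot: [3.034, -0.014, 0.808]
contact_force: [-0.3, -0.2, -2.3]
opening: 0.0127
```

arm_command(rows="0 0 -0.7 0 0 0;0 0 -1.4 0 0 0;0 0 -2 0 0 0;0 0 -2 0 0 0")

```text
t: 14.02
tool_pos: [0.4995, -0.1849, 0.1102]
tool_rot: [3.034, -0.013, 0.809]
contact_force: [-0.9, 1.2, 1.4]
opening: 0.0127
```

arm_command(rows="0 -5 0.5 0 0 0;-0.1 -14 0.5 0 0 0;-0.2 -24 0.5 0 0 0;-0.3 -34 0.5 0 0 0;-0.4 -44 0.5 0 0 0;-0.5 -53 0.5 0 0 0;-0.5 -61 0.5 0 0 0;-0.6 -69 0.5 0 0 0;-0.7 -77 0.5 0 0 0;-0.8 -85 0.5 0 0 0;-0.8 -90 0.5 0 0 0;-0.8 -90 0.5 0 0 0")

```text
t: 15.52
tool_pos: [0.4987, -0.2753, 0.1107]
tool_rot: [3.034, -0.014, 0.809]
contact_force: [-0.3, -0.1, -1.7]
opening: 0.0128
```

arm_command(rows="-0.1 -7 0 0 0 0;-0.2 -14 0 0 0 0;-0.2 -21 0 0 0 0;-0.3 -28 0 0 0 0;-0.4 -35 0 0 0 0;-0.4 -42 0 0 0 0;-0.5 -49 0 0 0 0;-0.6 -56 0 0 0 0;-0.6 -62 0 0 0 0;-0.6 -66 0 0 0 0;-0.6 -68 0 0 0 0;-0.6 -68 0 0 0 0")

```text
t: 17.02
tool_pos: [0.498, -0.3434, 0.1107]
tool_rot: [3.034, -0.014, 0.809]
contact_force: [-1.0, -0.7, -0.5]
opening: 0.0129
```

```bash
python3 - <<'E'
from h import *
st();c=cam("scene");save(c,"s3.png",(330,150,450,230),6.5)
E
```

```text
t 17.025 pos [ 0.498  -0.3434  0.1107] F [-1.  -0.7 -0.5] open 0.0129
[[ 0.867 -0.009  0.498]
 [-0.008 -1.    -0.004]
 [ 0.498 -0.    -0.867]]
```

View pics/s3.png

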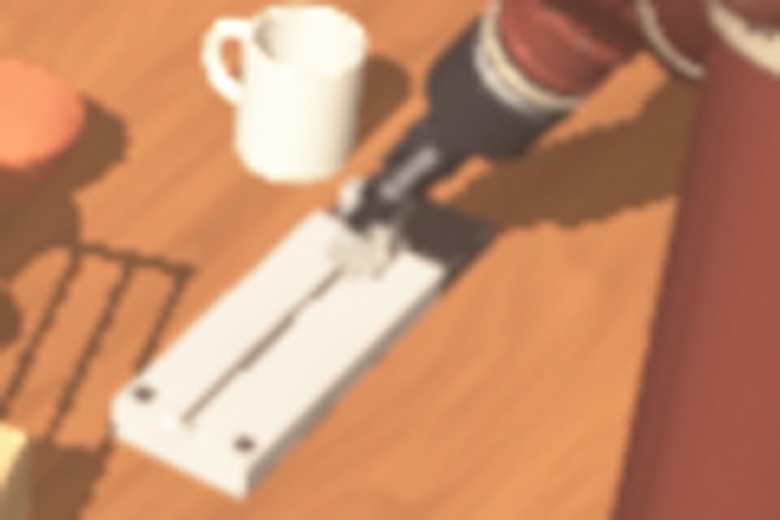

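All 12 pictures are used, so from here I check by colour masks. The scraper is at bed y = -93. I'll push a few mm more.

arm_command(rows="0 -2 0 0 0 0;0 -4 0 0 0 0;-0.1 -5.5 0 0 0 0;-0.1 -5.5 0 0 0 0;-0.1 -5.5 0 0 0 0")

```text
t: 17.7
tool_pos: [0.4979, -0.3488, 0.1108]
tool_rot: [3.034, -0.014, 0.809]
contact_force: [-0.1, -0.2, -1.5]
opening: 0.013
```

```bash
cat > chk.py <<'E'
from h import *
st()
by=np.radians(-.5);Cb=np.array([.5258,-.2505]);ey=np.array([-np.sin(by),np.cos(by)]);ex=np.array([ey[1],-ey[0]])
for n in("wrist","scene","side"):
    c=cam(n);h=cv2.cvtColor(c["f"],cv2.COLOR_RGB2HSV)
    for nm,x0,x1,y0,y1,z in(("tray",-.036,.036,-.170,-.108,.004),("slot",-.007,.007,-.075,.09,.02)):
        q=np.array([proj(c,np.r_[Cb+ex*x+ey*y,z]) for x,y in((x0,y0),(x0,y1),(x1,y1),(x1,y0))])
        m=np.zeros(h.shape[:2],np.uint8);cv2.fillPoly(m,[q.round().astype(int)],1)
        M=(m>0)&(h[:,:,1]>140)&((h[:,:,0]<14)|(h[:,:,0]>172))&(h[:,:,2]>50)
        v,u=np.nonzero(M)
        s=""
        if len(u)>3:
            P=np.array([onz(c,a,b,.012 if nm=="tray" else .017)[:2]-Cb for a,b in zip(u,v)])
            s=np.round([P@ex,P@ey],4); s=[s.mean(1),s.min(1),s.max(1)]
            s=(np.array(s)*1000).round(1).tolist()
        print(n,nm,"area",int(m.sum()),"red px",len(u),s)
E
python3 chk.py
```

```text
t 17.7 pos [ 0.4979 -0.3488  0.1108] F [-0.1 -0.2 -1.5] open 0.013
[[ 0.867 -0.009  0.498]
 [-0.008 -1.    -0.004]
 [ 0.498 -0.    -0.867]]
wrist tray area 9630 red px 562 [[1.9, -131.5], [-10.9, -137.2], [11.9, -121.1]]
wrist slot area 6041 red px 0 
scene tray area 196 red px 0 
scene slot area 129 red px 0 
side tray area 261 red px 0 
side slot area 201 red px 0
```

arm_command(rows="0 0 -0.6 0 0 0;0 0 -0.6 0 0 0")

```text
t: 18.1
tool_pos: [0.498, -0.3487, 0.1102]
tool_rot: [3.034, -0.014, 0.809]
contact_force: [0.2, 0.4, -0.9]
opening: 0.0132
```

arm_command(rows="0 0 0 0 0 0;0 0 0 0 0 0;0 0 0 0 0 0;0 0 0 0 0 0", jaw=0.48)

```text
t: 18.6
tool_pos: [0.498, -0.3488, 0.1103]
tool_rot: [3.033, -0.014, 0.81]
contact_force: [0.1, -0.2, 0.1]
opening: 0.0411
```

arm_command(rows="-5 0 9 0 0 0;-13 0 22 0 0 0;-25 0 43 0 0 0;-40 0 69 0 0 0;-57 0 99 0 0 0;-66 0 115 0 0 0;-66 0 115 0 0 0;-66 0 115 0 0 0")

```text
t: 19.6
tool_pos: [0.4319, -0.3484, 0.2242]
tool_rot: [3.035, -0.014, 0.808]
contact_force: [0.2, 0.1, -0.2]
opening: 0.0413
```

```bash
python3 chk.py; python3 - <<'E'
from h import *;import pickle
by=np.radians(-.5);Cb=np.array([.5258,-.2505]);ey=np.array([-np.sin(by),np.cos(by)]);ex=np.array([ey[1],-ey[0]])
c=cam("wrist");pickle.dump(c,open("w9.pkl","wb"));h=cv2.cvtColor(c["f"],cv2.COLOR_RGB2HSV)
# fin top expected at z=.07
q=[proj(c,np.r_[Cb+ex*x+ey*y,.07]) for x,y in((-.018,-.1055),(-.018,-.0915),(.018,-.0915),(.018,-.1055))];print(np.round(q))
u,v=np.mean(q,0).round().astype(int)
g=cv2.cvtColor(c["f"],cv2.COLOR_RGB2GRAY);print(u,v);print(g[v,u-40:u+40:2]);print(g[v-50:v+60:3,u]);print(h[v,u-40:u+40:2,1])
E
```

```text
t 19.6 pos [ 0.4319 -0.3484  0.2242] F [ 0.2  0.1 -0.2] open 0.0413
[[ 0.867 -0.009  0.497]
 [-0.009 -1.    -0.003]
 [ 0.497 -0.002 -0.868]]
wrist tray area 3584 red px 325 [[-0.5, -128.5], [-11.5, -137.0], [10.7, -120.4]]
wrist slot area 2177 red px 0 
scene tray area 196 red px 0 
scene slot area 129 red px 0 
side tray area 261 red px 0 
side slot area 201 red px 0 
[[325. 214.]
 [309. 214.]
 [309. 175.]
 [325. 175.]]
317 194
[229 229 229 229 228 229 229 229 228 229 228 205 203 207 206 205 208 211
 209 208 206 208 205 203 125 122 121 120 119 121  79  66  67  64  64  66
  64  65  61  60]
[152 149 153 144 137 139 172 231 233 228 228 205 211 209 209 211 209 210
 205 204 205 208 207 173 100 116 232 236 233 235 231 232 233 232 220 143
 148]
[25 24 25 24 24 23 25 24 25 25 25 39 38 37 38 38 36 36 37 38 38 36 39 41
 32 34 35 35 33 31 55 73 63 68 75 62 71 62 12  8]
```

arm_command(rows="0 -40 10 0 0 0;0 -80 20 0 0 0;0 -110 20 0 0 0;0 -120 20 0 0 0;0 -120 20 0 0 0")

```text
t: 20.42
tool_pos: [0.432, -0.468, 0.2429]
tool_rot: [-3.034, 0.015, -0.806]
contact_force: [-1.2, -0.3, -0.1]
opening: 0.0412
```

```bash
python3 chk.py;  python3 - <<'E'
from h import *;import pickle
by=np.radians(-.5);Cb=np.array([.5258,-.2505]);ey=np.array([-np.sin(by),np.cos(by)]);ex=np.array([ey[1],-ey[0]])
ks=[]
for c in(pickle.load(open("w9.pkl","rb")),cam("wrist")):
    h=cv2.cvtColor(c["f"],cv2.COLOR_RGB2HSV)
    q=np.array([proj(c,np.r_[Cb+ex*x+ey*y,.008]) for x,y in((-.04,-.172),(-.04,-.1),(.04,-.1),(.04,-.172))])
    m=np.zeros(h.shape[:2],np.uint8);cv2.fillPoly(m,[q.round().astype(int)],1)
    M=((m>0)&(h[:,:,1]>140)&((h[:,:,0]<14)|(h[:,:,0]>172))&(h[:,:,2]>30)).astype(np.uint8)
    k=max(cv2.findContours(M,0,2)[0],key=cv2.contourArea);a=cv2.approxPolyDP(k,2.5,True)[:,0]
    print("cam bed",((-c["R"].T@c["t"])[:2]-Cb),cv2.contourArea(k))
    for p in a: w=onz(c,*p,.012)[:2]-Cb;print(p,c["f"][p[1],p[0]],np.round([w@ex,w@ey],4))
    print("mean colour",c["f"][M>0].mean(0).round())
    ks.append((c,k[:,0]))
# front edge (-y most) mid in both views -> height
def front(c,k): 
    W=np.array([onz(c,*p,.012)[:2]-Cb for p in k]);s=np.abs(W@ex)<.006;i=np.where(s)[0];j=i[np.argmin((W@ey)[i])];return k[j]
(p,w),(q,x)=[ray(c,*front(c,k)) for c,k in ks]
t=np.linalg.lstsq(np.c_[w,-x],q-p,rcond=None)[0];print("front edge 3D",(p+w*t[0]+q+x*t[1])/2-np.r_[Cb,0])
E
```

```text
t 20.425 pos [ 0.432  -0.468   0.2429] F [-1.2 -0.3 -0.1] open 0.0412
[[ 0.868 -0.009  0.496]
 [-0.01  -1.    -0.001]
 [ 0.496 -0.004 -0.868]]
wrist tray area 3264 red px 399 [[-0.4, -127.1], [-11.5, -138.8], [10.7, -115.4]]
wrist slot area 1892 red px 0 
scene tray area 196 red px 0 
scene slot area 129 red px 0 
side tray area 261 red px 0 
side slot area 201 red px 0 
cam bed [-0.05666371 -0.09850693] 292.0
[338 195] [115  68  46] [ 0.0117 -0.1213]
[338 216] [114  68  47] [-0.0116 -0.121 ]
[351 216] [113  67  48] [-0.0116 -0.1351]
[352 196] [117  71  51] [ 0.0106 -0.1367]
mean colour [135.  75.  48.]
cam bed [-0.05646167 -0.21744617] 363.0
[231 200] [126  71  44] [ 0.0109 -0.1165]
[230 219] [106  67  46] [-0.0114 -0.1166]
[248 219] [111  64  39] [-0.0113 -0.1373]
[249 200] [111  66  44] [ 0.0109 -0.1375]
mean colour [130.  73.  46.]Traceback (most recent call last):
  File "<stdin>", line 17, in <module>
  File "<stdin>", line 16, in front
    return _wrapfunc(a, 'argmin', axis=axis, out=out, **kwds)
    return bound(*args, **kwds)
ValueError: attempt to get argmin of an empty sequence
```

```bash
python3 -c "
from h import *
st();print(workorder.finish_job())"
```

```text
t 20.625 pos [ 0.4322 -0.4672  0.2435] F [ 0.5  1.1 -0.2] open 0.0407
[[ 0.868 -0.008  0.497]
 [-0.008 -1.    -0.001]
 [ 0.497 -0.003 -0.868]]
the job is handed in; nothing more can be done
None
```

I handed the job in at 20.6 s. The cover is back against its stop, the chip is out of the slot and in the catch tray, and the scraper is standing in the slot.

- **Cover:** I pushed it with the shut fingers tilted 45° until the force rose sharply from about 13 N to about 74 N. Its front edge then measured at box x of about -10 mm, against the -9 mm expected. I did not measure it again after that.
- **Scraper:** I took it from the left pocket with the tool tilted 30° and lowered it into the slot until it seated. I then pushed it to bed y of about -98 mm and let go. Pixel brightness along two lines across the fin put it where an upright scraper would be. I did not look at a picture of this, because all 12 views were used.
- **Chip:** Two wrist views place it in the tray, from bed y of about -137 mm to about -116 mm. The front edge appears to be about 10–12 mm up, as it would be lying flat. No chip colour was left in the slot.

**Checks that failed or could not confirm:**
- The script to triangulate the chip's front edge crashed, so I judged its height by comparing the edge positions in the two views by hand.
- The scene and side cameras found no chip in the tray, probably because the scraper and bed hide it from them.
- I did not re-measure the objects around the bed and box at the end. The arm was clear of everything, and the force readings were close to zero.

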